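Deburr the bore edge of a bush

TASK

Take the deburring tool out of its fork rack, set its sprung cone blade down on the top edge of the bush's bore at the red mark, and run it slowly (about ten seconds) once clockwise as seen from above all the way round the edge back to the mark, always pressing lightly: the blade must not leave the edge on the way, and its spring must not be pushed to its stop. Lift it off at the mark and hang the tool upright back in the rack, leaving the jar, tape roll and stopwatch where they are.

Things in the scene. Friction and masses are not known exactly. Their poses are not given: they have to be found in the camera images.
- bush: aluminium bush standing on end, outer diameter 68 mm, with a dark round bolt flange (diameter 110 mm, 10 mm thick, four cap screws up to 16 mm high) fixed to the worktop. Upright bore of 44 mm diameter, open at the top, 50 mm deep, wall 12 mm; its flat top face lies 60 mm above the worktop. Origin: on the bore axis at worktop level; z up; its x axis points to the red mark (an 8 mm wide red stripe across the top face, down the outside and out over the flange)
- bore (a point): centre of the bore at the height of the top face, 60 mm above the worktop
- start (a point): point beside the red mark, 17 mm from the bore axis towards the mark, at top face height. With the blade's axis here the cone rides on the bore's top edge, its tip 2.3 mm below the top face; nearer the axis it sinks deeper and drops into the bore below 13 mm
- rack: grey sheet-metal fork rack fixed to the worktop: base 120 x 90 x 10 mm, an upright 12 mm thick behind (its centre 46 mm along +x of the origin), and two level prongs, top 110 mm above the worktop, 76 mm long, 18 mm wide, with a 22 mm wide slot between them, open at the -x end. Origin: at worktop level under the place of the tool in the slot; x points to the upright. Instruments taller than this work stand behind it from x = 0.57 m on: carry the tool across in front of them
- seat (a point): middle of the slot at the height of the prongs' top: here the centre of the tool's guard disc underside sits when the tool hangs in the rack (10 mm off sideways still counts)
- tool: deburring tool hanging upright in the fork, blade down, about 0.18 kg. Origin: centre of the underside of its steel guard disc (diameter 38 mm, 6 mm thick), which rests on the prongs; z runs up along the handle. Blue square handle 22 x 22 mm, its faces square to the tool's x and y axes, from 6 to 76 mm above the origin. Below the disc a dark tube, diameter 9 mm, 30 mm long, and out of it the sprung blade
- tip (a point): lowest point of the blade, on the tool's axis, 54.6 mm below the tool's origin when the spring is relaxed. The blade is a blunt brass cone: diameter 2 mm at the tip, 18 mm at 4.6 mm above it (30 degrees from level), then cylindrical for 3 mm
- blade (a joint): how far the sprung blade is pushed up into the tool: 0 relaxed, stop at 0.014 m. The spring pushes down with 1.5 N at 0, rising by 0.15 N per mm. It springs straight along the tool's axis
- jar: bystander: sample jar with yellow screw cap, diameter 54 mm, 75 mm high; origin at its underside's centre
- tape: bystander: roll of masking tape lying flat, diameter 82 mm, 24 mm high; origin at its underside's centre
- stopwatch: bystander: black stopwatch lying flat, 70 x 58 x 18 mm; origin at its underside's centre
- edge1 (a point): point like the start point, 17 mm from the bore axis at top face height, 45 degrees clockwise (seen from above) from the red mark
- edge2 (a point): point like the start point, 17 mm from the bore axis at top face height, 90 degrees clockwise (seen from above) from the red mark
- edge3 (a point): point like the start point, 17 mm from the bore axis at top face height, 135 degrees clockwise (seen from above) from the red mark
- edge4 (a point): point like the start point, 17 mm from the bore axis at top face height, 180 degrees clockwise (seen from above) from the red mark
- edge5 (a point): point like the start point, 17 mm from the bore axis at top face height, 225 degrees clockwise (seen from above) from the red mark
- edge6 (a point): point like the start point, 17 mm from the bore axis at top face height, 270 degrees clockwise (seen from above) from the red mark
- edge7 (a point): point like the start point, 17 mm from the bore axis at top face height, 315 degrees clockwise (seen from above) from the red mark
There are look-alikes about, which are no part of the job. Leave any turquoise look-alike of the bush alone.

How it is judged:
By the outcome, as a careful person would: the job done as asked, in the order asked, and still so for the second after the job is handed in, with the robot touching nothing.
It also fails if it takes over 72 s, if anything falls off the work surface, if the arm or the gripper's body presses on something with over 40 N, if the wrist force passes 120 N, or if a joint passes its speed limit or range.

ROBOT

A 6-joint arm with a two-finger parallel gripper is mounted at the origin on a cart in front of the work surface, level with it; the furniture and walls round the work are solid. World frame = base frame: x ahead of the robot, y to its left, z up, the work surface at z = 0. Lengths are in m, angles in degrees, forces in N, time in s.
With the tool pointing down it reaches from about 0.325 to 0.775 m from the base axis. Payload 5.5 kg.
Tool frame: the origin (TCP) lies at the centre of the arm's flange, where the gripper is bolted on; the fingertips stand 182 mm ahead of it and the grasp point (between the pads) lies 163 mm ahead of it; z points along the fingers, y is the line along which they close (so a half turn about z gives the same grasp; the last joint's range is limited). The gripper opens to 88 mm and grips with 3 to 60 N. Pads are 20 mm wide; open, the fingers measure 115 mm over their backs; the gripper's body (75 mm by 178 mm) begins 61 mm behind the grasp point.
Start: joints at [65.621, 5.22, 70.514, -0, 104.267, -3.249], TCP at [0.216, 0.56, 0.405] pointing down, gripper open.
Joint ranges: [-164.24, 164.24], [-49.07, 125.15], [9.68, 141.18], [-86.29, 266.29], [3.28, 154.24], [-151.56, 151.56]. Speed limits (degrees/s): [147.25, 147.25, 172.46, 180, 180, 180].

INTERFACE

Orientations are given as [roll, pitch, yaw] about the fixed x, y, z axes, in that order (R = Rz(yaw) Ry(pitch) Rx(roll)).
In Python, from station import r gives the robot as it stands. The module is installed in compiled form; this text tells all that it offers. Calls block until the motion is done:
- r.reach(position, orientation): joint-space move of the TCP to a pose.
- r.servo_line(position, rotation=None, speed=0.15): straight line of the TCP; rotation=None keeps the orientation; speed is the mean speed in m/s.
- r.move_joints(angles): joint-space move.
- r.let_go() and r.grab(squeeze=None): open the fingers fully, or close them until they stop; squeeze is the grip in N (None keeps the last).
- r.wait(seconds).
- r.inverse_kinematics(position, orientation): joint angles nearest the present ones, or None.
- r.sense(): the state.
- r.snapshot(name): name is "scene" or "top" or "wrist"; returns a dict with "frame" (400x640x3 uint8, red, green, blue), "fx", "fy", "cx", "cy" (pixels), "dist_coeffs" ([k1, k2, p1, p2, k3] as OpenCV has them; the pictures are not rectified), "R" (3x3) and "t" (3): a world point X has camera coordinates R X + t. Camera axes: x right, y down, z forward; pixel columns grow to the right and rows downward; lengths in m; the calibration is good to about 2 mm. A picture is of the moment at which its call begins. There is no depth.
A pose or a line that the arm cannot do raises r.IKError and nothing moves.
- r.hand_in(): hands the job in; it is judged then, once.
The state is a dict: "clock": time; "joints": joint angles; "joint_vel": joint speeds; "joint_torque": joint torques, N m; "tcp_pos": TCP position; "orientation": TCP orientation; "contact_force": force on the tool from outside, world axes, zero at the start; "torque": the same for the moment, N m; "opening": finger opening in m; "gripper_force": force on a finger pad.
Only numpy, scipy, OpenCV 4.12 (cv2) and the standard library are available. Lean on these libraries where they do the work, as an engineer would, in place of code of your own. Each camera call takes 0.05 s, during which the arm holds its last target. There are 200 camera calls.

## Working session

There is one attempt and no reset: what is moved stays moved. The work goes in short steps, each a Python script; the robot and the scene stay as the last script left them, time stands still between calls to the robot, and variables do not carry over. Pictures are saved under pics/ and viewed, at most 10 in all, crops included, and the job is handed in when it is done.

```bash
mkdir -p pics; python3 - <<'E'
from station import r
import cv2
for n in ("scene","top"):
    s=r.snapshot(n); cv2.imwrite(f"pics/{n}0.png",s["frame"][:,:,::-1])
    print(n,s["fx"],s["fy"],s["cx"],s["cy"],s["dist_coeffs"],s["R"],s["t"])
print(r.sense())
E
```

```text
scene 438.09012588131947 438.09012588131947 314.6388418675885 203.0165642005844 [-0.02555118  0.          0.          0.          0.        ] [[ 0.70605134 -0.70814057 -0.00533174]
 [-0.4405781  -0.43335889 -0.78618765]
 [ 0.55442081  0.55743789 -0.61796485]] [-0.33368336  0.2782764   0.99631296]
top 375.8094320680173 375.8094320680173 319.2223219740608 198.07593742507459 [-0.07287102  0.          0.          0.          0.        ] [[ 0.00922739 -0.99992934 -0.007495  ]
 [-0.99286448 -0.00827052 -0.11896103]
 [ 0.11889064  0.00853922 -0.99287064]] [0.01751429 0.50563125 1.2334341 ]
{'clock': 0.1, 'joints': array([ 6.56199646e+01,  5.25973251e+00,  7.05763405e+01, -7.84879656e-04,
        1.04267631e+02, -3.24842212e+00]), 'joint_vel': array([ 0.1318937 , -0.09587138, -0.12478214,  0.0954162 , -0.10056618,
       -0.03442975]), 'joint_torque': array([ 2.26293268e-03, -4.47858489e+01, -4.07569957e+01,  6.99270959e-02,
        2.83949316e-02, -1.23116488e-04]), 'tcp_pos': array([0.21632891, 0.55969802, 0.40359646]), 'orientation': array([-1.79896420e+02, -5.11659426e-03,  1.58868189e+02]), 'contact_force': array([ 0.41480624, -0.56704727,  0.28909956]), 'torque': array([-0.0247775 , -0.00512375, -0.00725254]), 'gripper_force': 0.0, 'opening': 0.08772406795556983}
```

View pics/scene0.png

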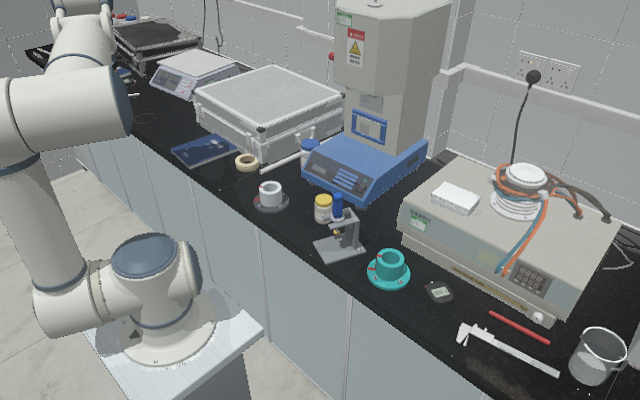

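View pics/top0.png

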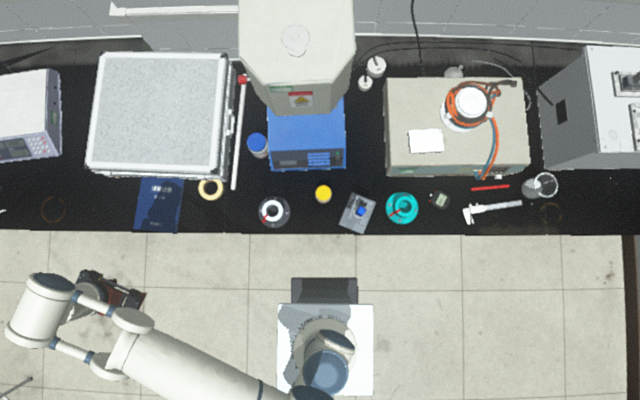

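The top view shows the bush at about (272,210) with its mark to the left, the rack and blue handle at (360,211), and the jar at (323,194). The tape is at (210,189), the stopwatch at (441,200) and the turquoise look-alike at (402,208). I'll locate these roughly, then take closer wrist views.

```bash
cat > h.py <<'E'
import numpy as np, cv2, pickle
from scipy.spatial.transform import Rotation as Ro
def K(s): return np.array([[s["fx"],0,s["cx"]],[0,s["fy"],s["cy"]],[0,0,1.]])
def px2w(s,uv,z):
    n=cv2.undistortPoints(np.array([[uv]],float),K(s),np.array(s["dist_coeffs"],float))[0,0]
    R=np.array(s["R"]);c=-R.T@np.array(s["t"]);d=R.T@np.array([*n,1.]);return c+d*(z-c[2])/d[2]
def w2px(s,P):
    return cv2.projectPoints(np.atleast_2d(np.array(P,float)),cv2.Rodrigues(np.array(s["R"]))[0],np.array(s["t"],float),K(s),np.array(s["dist_coeffs"],float))[0][:,0]
def snap(r,n,f):
    s=r.snapshot(n);cv2.imwrite(f"pics/{f}.png",s["frame"][:,:,::-1]);pickle.dump(dict(s),open(f"pics/{f}.pkl","wb"));return s
E
python3 - <<'E'
from station import r
from h import *
s=r.snapshot("top")
for n,uv,z in [("bush",(272,210),.06),("mark",(265,213),.06),("handle",(360,211),.186),("jar",(323,194),.075),("tape",(210,189),.024),("sw",(441,200),.018),("turq",(402,208),.06)]:
    print(n,px2w(s,uv,z).round(3))
b=px2w(s,(272,210),.06);h=px2w(s,(360,211),.186);m=(b+h)/2
w=r.snapshot("wrist");R=np.array(w["R"]);c=-R.T@np.array(w["t"])
q=r.sense();T=Ro.from_euler("xyz",q["orientation"],degrees=True).as_matrix()
print("cam in tcp",T.T@(c-q["tcp_pos"]),"\n",T.T@R.T, w["fx"])
for yaw in (-90,0,90,180):
    for z in(.4,.45): print(yaw,z,r.inverse_kinematics([m[0]-.02,m[1],z],[180,0,yaw]))
E
```

```text
bush [0.461 0.176 0.06 ]
mark [0.451 0.199 0.06 ]
handle [ 0.45  -0.099  0.186]
jar [0.514 0.009 0.075]
tape [0.534 0.396 0.024]
sw [ 0.504 -0.393  0.018]
turq [ 0.471 -0.25   0.06 ]
cam in tcp [ 0.08227133 -0.00010813  0.01969691] 
 [[ 5.02021651e-04 -9.54358163e-01 -2.98664100e-01]
 [ 9.99999824e-01  3.85025039e-04  4.50572310e-04]
 [-3.15014205e-04 -2.98664274e-01  9.54358189e-01]] 343.5672803384632
-90 0.4 None
-90 0.45 None
0 0.4 [ 5.75287619e-01 -2.00666087e+01  9.41310898e+01 -2.54444375e-14
  1.05935519e+02  9.05752876e+01]
0 0.45 [ 5.75287619e-01 -1.89063027e+01  8.81162641e+01 -2.54444375e-14
  1.10790039e+02  9.05752876e+01]
90 0.4 [ 5.75287619e-01 -2.00666087e+01  9.41310898e+01 -2.54444375e-14
  1.05935519e+02  5.75287619e-01]
90 0.45 [ 5.75287619e-01 -1.89063027e+01  8.81162641e+01 -2.54444375e-14
  1.10790039e+02  5.75287619e-01]
180 0.4 [  0.57528762 -20.06660873  94.1310898    0.         105.93551893
 -89.42471238]
180 0.45 [  0.57528762 -18.90630267  88.11626413   0.         110.79003853
 -89.42471238]
```

```bash
python3 - <<'E'
from station import r
from h import *
r.reach([.46,.176,.34],[180,0,180]); r.wait(.2)
snap(r,"wrist","bush")
r.reach([.45,-.099,.42],[180,0,180]); r.wait(.2)
snap(r,"wrist","rack")
a=cv2.imread("pics/bush.png");b=cv2.imread("pics/rack.png")
cv2.imwrite("pics/both.png",np.vstack([a[50:350],b[50:350]]))
print(r.sense()["clock"],r.sense()["contact_force"])
E
```

```text
3.4917 [0.43106911 0.17851445 0.15871947]
```

View pics/both.png

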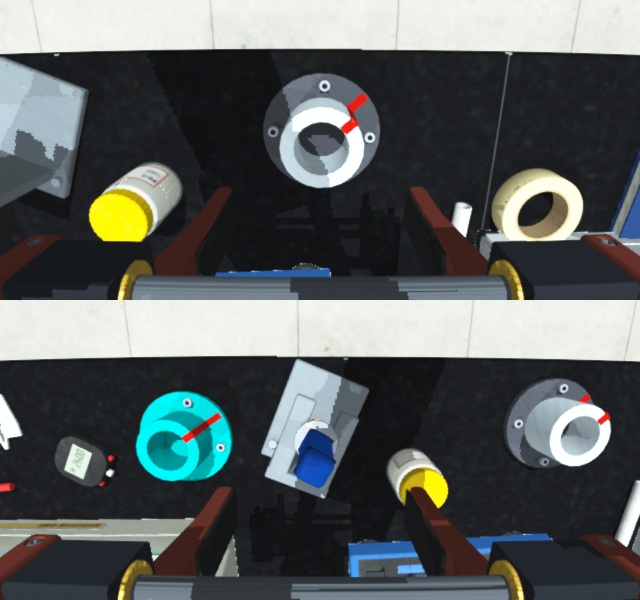

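The upper half shows the bush bore centred near (322,188 full-frame), with the red mark to the upper right at (350,175). The lower half shows the rack turned about 25°, with the blue handle top near (313,220). I need enlarged crops to find edges.

```bash
python3 - <<'E'
import cv2,numpy as np
a=cv2.imread("pics/bush.png")[110:250,255:395];b=cv2.imread("pics/rack.png")[100:260,250:390]
a=cv2.resize(a,(560,560)) [:, :400] if 0 else cv2.resize(a[:,:],None,fx=2.8,fy=2.8,interpolation=2)
b=cv2.resize(b,None,fx=2.8,fy=2.8,interpolation=2)
o=np.zeros((448,785,3),np.uint8);o[:392,:392]=a;o[:448,393:]=b;cv2.imwrite("pics/crop1.png",o)
E
```

```text
(no output)
```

View pics/crop1.png

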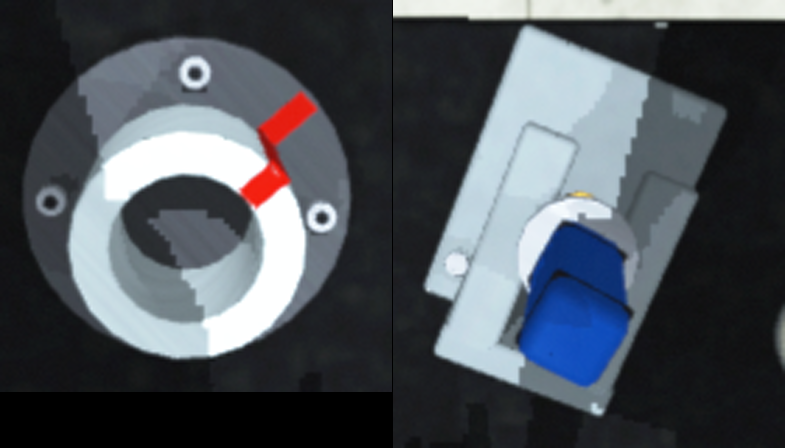

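```bash
cat > fit.py <<'E'
from h import *
from scipy.optimize import minimize, least_squares
from scipy.ndimage import map_coordinates
s=pickle.load(open("pics/bush.pkl","rb"));f=s["frame"].astype(float)
g=cv2.GaussianBlur(f.mean(2),(0,0),1.2);gm=np.hypot(cv2.Sobel(g,-1,1,0),cv2.Sobel(g,-1,0,1))
th=np.radians(np.arange(0,360,3))
def cost(p):
    e=0
    for rad,z in((.022,.06),(.034,.06),(.055,.01)):
        P=np.c_[p[0]+rad*np.cos(th),p[1]+rad*np.sin(th),0*th+z];u=w2px(s,P)
        e-=np.minimum(map_coordinates(gm,[u[:,1],u[:,0]],order=1),150).mean()
    return e
b0=px2w(s,(255+185/2.8,110+248/2.8),.06)[:2];print("eye",b0)
grid=[(cost(b0+[i,j]),i,j) for i in np.arange(-.01,.0101,.001) for j in np.arange(-.01,.0101,.001)]
c,i,j=min(grid);m=minimize(cost,b0+[i,j],method="Nelder-Mead",options=dict(initial_simplex=b0+[i,j]+np.array([[0,0],[.001,0],[0,.001]])))
B=m.x;print("bush",B,m.fun)
red=(f[...,0]>150)&(f[...,1]<80)&(f[...,2]<80);v,u=np.nonzero(red)
W=np.array([px2w(s,(a,b),.06)[:2] for a,b in zip(u,v)])-B;rr=np.hypot(*W.T)
k=(rr>.0225)&(rr<.0335);print("mark top",k.sum(),np.degrees(np.arctan2(*W[k].mean(0)[::-1])))
W=np.array([px2w(s,(a,b),.01)[:2] for a,b in zip(u,v)])-B;rr=np.hypot(*W.T)
k=(rr>.042)&(rr<.056);print("mark flange",k.sum(),np.degrees(np.arctan2(*W[k].mean(0)[::-1])))
q=pickle.load(open("pics/rack.pkl","rb"))
C=lambda u,v,z:px2w(q,((u-392.5)/2.8+249.5,(v+.5)/2.8+99.5),z)[:2]
pt=[C(*p,.11) for p in((524,124),(580,145),(645,172),(699,192))]
print("tips",np.round(pt,4));print([np.linalg.norm(a-b).round(4) for a,b in zip(pt,pt[1:])])
d=pt[3]-pt[0];print("rack +x dir deg",np.degrees(np.arctan2(d[1],d[0]))-90,"tip mid",sum(pt)/4)
bs=[C(*p,.01) for p in((523,25),(728,106),(425,290))];print("base",np.round(bs,4),np.linalg.norm(bs[0]-bs[1]),np.linalg.norm(bs[0]-bs[2]))
d=bs[1]-bs[0];print("base dir",np.degrees(np.arctan2(d[1],d[0]))-90);d=bs[2]-bs[0];print(np.degrees(np.arctan2(d[1],d[0])))
h=[C(*p,.186) for p in((565,270),(634,316),(588,387),(517,346))];print("handle",np.round(h,4),np.mean(h,0),[np.linalg.norm(h[i]-h[i-1]).round(4) for i in range(4)])
for i in range(4):
    d=h[i]-h[i-1];print(np.degrees(np.arctan2(d[1],d[0])).round(1)%90,end=" ")
print("disc",C(578,248,.116))
E
python3 fit.py
```

```text
eye [0.45920748 0.17727404]
bush [0.45944424 0.17744675] -423.23818127734796
mark top 113 131.39615626643277
mark flange 113 131.48100451107553
tips [[ 0.4103 -0.1181]
 [ 0.4167 -0.1013]
 [ 0.4249 -0.0814]
 [ 0.4311 -0.0647]]
[np.float64(0.018), np.float64(0.0215), np.float64(0.0179)]
rack +x dir deg -21.246058862285608 tip mid [ 0.4207591  -0.09136429]
base [[ 0.3859 -0.1247]
 [ 0.4174 -0.0425]
 [ 0.4958 -0.1685]] 0.08801861044689538 0.11837360245887546
base dir -21.02159697902188
-21.744810651586278
handle [[ 0.4331 -0.104 ]
 [ 0.4445 -0.0878]
 [ 0.4627 -0.0986]
 [ 0.4521 -0.1156]] [ 0.448111   -0.10150661] [np.float64(0.0222), np.float64(0.0198), np.float64(0.0212), np.float64(0.02)]
58.599999999999994 55.1 59.3 58.0 disc [ 0.44741202 -0.10184622]
```

```bash
cat >> h.py <<'E'
SEAT=np.array([.4484,-.1018]);YAW=147.8;O=[180,0,YAW];HG=.042+.163   # TCP height above tool origin
RX=np.array([np.cos(np.radians(-21.3)),np.sin(np.radians(-21.3))])
BUSH=np.array([.4594,.1774]);MARK=131.4
E
python3 - <<'E'
from station import r
from h import *
p=lambda xy,z:[*xy,z+HG]
r.reach(p(SEAT,.175),O)
r.servo_line(p(SEAT,.11),speed=.12);r.wait(.2)
s=r.sense();print(s["tcp_pos"],s["clock"],s["contact_force"])
r.grab(35);s=r.sense();print(s["opening"],s["gripper_force"],s["contact_force"])
r.servo_line(p(SEAT,.118),speed=.05);r.wait(.2)
s=r.sense();print(s["tcp_pos"],s["opening"],s["contact_force"],s["torque"],s["clock"])
r.servo_line(p(SEAT-.085*RX,.118),speed=.1)
r.servo_line(p(SEAT-.085*RX,.16),speed=.15);r.wait(.2)
s=r.sense();print(s["tcp_pos"],s["opening"],s["contact_force"],s["clock"])
snap(r,"wrist","held");a=snap(r,"scene","held_s")
E
```

```text
[ 0.44858595 -0.1018546   0.31611924] 4.975 [-0.04185372  0.27370672  0.47061101]
0.02187000601349319 34.910661578178406 [1.39813342 1.17323954 0.02453513]
[ 0.44836489 -0.10178342  0.32279096] 0.022238865383147666 [-0.40736723  0.16028053 -1.54113587] [-0.04101579  0.00579153  0.02350197] 6.5083
[ 0.36919155 -0.07093171  0.36369082] 0.021846715923190447 [ 0.30867949 -0.67074471 -2.59112201] 8.1417
```

```bash
python3 - <<'E'
from station import r
from h import *
p=lambda xy,z:[*xy,z+HG]
a=np.radians(MARK);st=BUSH+.017*np.array([np.cos(a),np.sin(a)])
r.servo_line(p(st,.16),speed=.2);r.servo_line(p(st,.127),speed=.12);r.wait(.3)
s=r.sense();print(s["tcp_pos"],p(st,.127),s["orientation"],s["contact_force"],s["clock"])
w=snap(r,"wrist","hov");c=snap(r,"scene","hov_s")
print(w2px(w,[*st,.0724]),w2px(w,[*BUSH,.06]),w2px(c,[*st,.0724]))
u,v=w2px(c,[*st,.09])[0].astype(int)
B=cv2.resize(cv2.imread("pics/hov_s.png")[v-40:v+40,u-40:u+40],None,fx=4.7,fy=4.7,interpolation=2)
u,v=w2px(w,[*st,.08])[0].astype(int);print(u,v)
A=cv2.resize(cv2.imread("pics/hov.png")[v-62:v+63,u-62:u+63],None,fx=3,fy=3,interpolation=2)
cv2.imwrite("pics/hovc.png",np.hstack([A[:375],B[:375]]))
E
```

```text
[0.44825443 0.19018845 0.3327902 ] [np.float64(0.44815769828949786), np.float64(0.1901518881837178), 0.332] [1.79944634e+02 4.47266900e-02 1.47801369e+02] [ 0.66178579  0.02858017 -1.86153966] 10.4833
[[319.78492167 207.09618856]] [[313.70644872 221.58223462]] [[263.57211573 183.40279609]]
319 210
```

View pics/hovc.png

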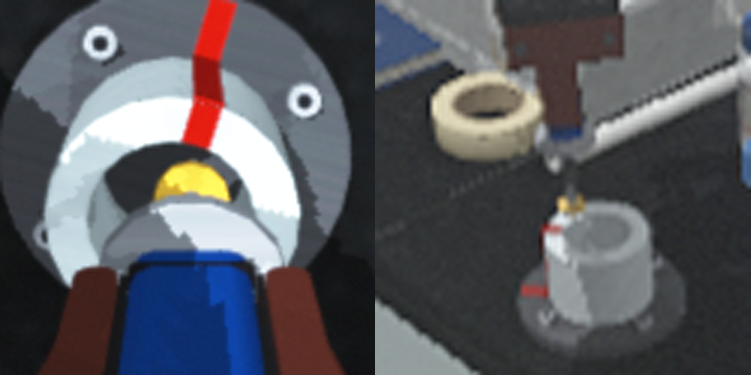

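The blade (brass, crop (193,185)) hovers over the bore edge next to the red stripe (crop (197,125)), and the scene view shows it upright. I'll compare its outline with the model to measure the in-grip offset.

```bash
python3 - <<'E'
from h import *
from scipy.optimize import minimize
a=np.radians(MARK);st=BUSH+.017*np.array([np.cos(a),np.sin(a)])
t=np.radians(np.arange(0,360,3));prof=[(.001,0),(.009,.0046),(.009,.0076)]
def sil(s,xy,z0):
    P=np.vstack([np.c_[xy[0]+q*np.cos(t),xy[1]+q*np.sin(t),0*t+z0+h] for q,h in prof])
    return cv2.convexHull(w2px(s,P).astype(np.float32))[:,0]
for n,win in(("hov",(290,350,185,225)),("hov_s",(245,285,165,205))):
    s=pickle.load(open(f"pics/{n}.pkl","rb"));f=s["frame"].astype(int)
    m=(f[...,0]>110)&(f[...,0]-f[...,2]>60)&(f[...,1]-f[...,2]>20)
    k=np.zeros_like(m);k[win[2]:win[3],win[0]:win[1]]=1;m&=k
    v,u=np.nonzero(m)
    h=sil(s,st,.0724)
    print(n,m.sum(),"obs u",u.min(),u.max(),"v",v.min(),v.max(),"model",h.min(0),h.max(0))
    for dx,dy in((.002,0),(0,.002)):
        h2=sil(s,st+[dx,dy],.0724);print((h2.min(0)-h.min(0)).round(2),(h2.max(0)-h.max(0)).round(2))
s=pickle.load(open("pics/hov.pkl","rb"))
E
```

```text
hov 225 obs u 308 333 v 202 214 model [307.26996 197.32391] [332.2915  222.18536]
[1.5  2.24] [1.45 2.17]
[ 2.34 -1.42] [ 2.37 -1.37]
hov_s 9 obs u 262 266 v 180 182 model [260.33566 179.57771] [266.48483 183.90999]
[ 0.52 -0.27] [ 0.51 -0.28]
[-0.43 -0.27] [-0.43 -0.28]
```

```bash
python3 - <<'E'
from h import *
from scipy.optimize import minimize
from scipy.ndimage import map_coordinates
def gmap(s):
    g=cv2.GaussianBlur(s["frame"].astype(float).mean(2),(0,0),1.);return np.hypot(cv2.Sobel(g,-1,1,0),cv2.Sobel(g,-1,0,1))
s=pickle.load(open("pics/hov.pkl","rb"));gm=gmap(s)
def fit(rings,x0,vmax,rng=.006):
    def cost(p):
        e=0
        for rad,z in rings:
            t=np.radians(np.arange(0,360,2));u=w2px(s,np.c_[p[0]+rad*np.cos(t),p[1]+rad*np.sin(t),0*t+z]);u=u[u[:,1]<vmax]
            e-=np.minimum(map_coordinates(gm,[u[:,1],u[:,0]],order=1),150).mean()
        return e
    G=np.arange(-rng,rng+1e-9,.0005);c=min((cost(x0+[i,j]),i,j) for i in G for j in G)
    return minimize(cost,x0+np.array(c[1:]),method="Nelder-Mead",options=dict(initial_simplex=x0+np.array(c[1:])+np.array([[0,0],[.0005,0],[0,.0005]]))),
b=fit([(.022,.06),(.034,.06),(.055,.01)],BUSH,w2px(s,[*BUSH,.06])[0,1]-12)[0];print("bush in hov",b.x,b.x-BUSH,b.fun)
# mark direction seen in hov
a=np.radians(MARK);st=BUSH+.017*np.array([np.cos(a),np.sin(a)])
for z0 in(.0724,.0764):
    d=fit([(.009,z0+.0046)],st,206.5)[0];print("blade",z0,d.x-st,d.fun)
for z in(.127,.133):
    d=fit([(.019,z)],st,222)[0];print("disc",z,d.x-st,d.fun)
print("disc model px",[w2px(s,np.c_[st[0]+.019*np.cos(np.radians(np.arange(0,360,2))),st[1]+.019*np.sin(np.radians(np.arange(0,360,2))),np.full(180,z)]).min(0) for z in(.127,.133)])
c=cv2.resize(s["frame"][180:260,270:370,::-1],None,fx=7,fy=7,interpolation=cv2.INTER_NEAREST)
for z,rad,col in((.077,.009,(0,255,0)),(.133,.019,(255,0,255)),(.127,.019,(255,255,0))):
    t=np.radians(np.arange(0,361,4));u=w2px(s,np.c_[st[0]+rad*np.cos(t),st[1]+rad*np.sin(t),0*t+z]);cv2.polylines(c,[((u-[269.5,179.5])*7).astype(np.int32)],False,col,1)
t=np.radians(np.arange(0,361,4));u=w2px(s,np.c_[BUSH[0]+.022*np.cos(t),BUSH[1]+.022*np.sin(t),0*t+.06]);cv2.polylines(c,[((u-[269.5,179.5])*7).astype(np.int32)],False,(0,0,255),1)
cv2.imwrite("pics/ovl.png",c)
E
```

```text
bush in hov [0.45966641 0.17773087] [0.00026641 0.00033087] -429.49467355877016
blade 0.0724 [ 0.0025 -0.002 ] -150.0
blade 0.0764 [ 0.0015 -0.0015] -150.0
disc 0.127 [ 0.00447331 -0.00232029] -141.36158498907758
disc 0.133 [ 0.00158696 -0.00251001] -141.08872717249722
disc model px [array([287.51478418, 206.48888714]), array([286.57824067, 209.95993736])]<stdin>:12: RuntimeWarning: Mean of empty slice.
  ret = ret.dtype.type(ret / rcount)
```

View pics/ovl.png

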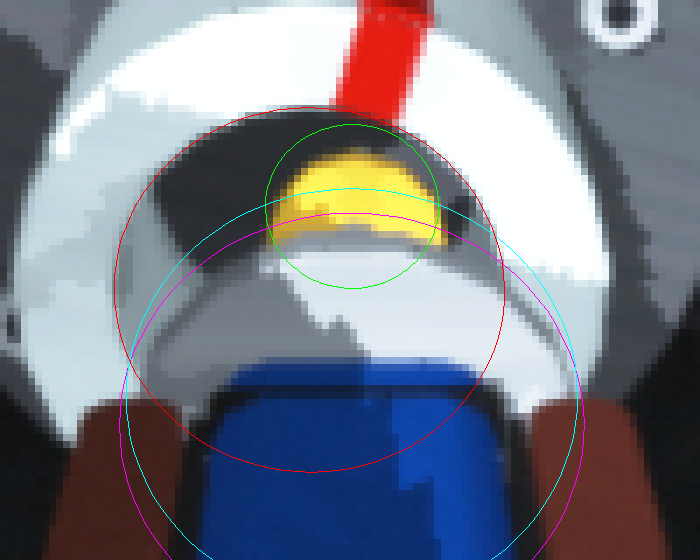

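The hover view shows the blade sitting about 4 px further from the camera than modelled, while the bush outline fits to within 0.5 mm. So the tool is about 3 mm off in the grip. I'll correct for that and set the blade down.

```bash
cat >> h.py <<'E'
OFF=np.array([.0026,-.0018])
def edge(deg,z,rad=.017):
    a=np.radians(MARK-deg);xy=BUSH+rad*np.array([np.cos(a),np.sin(a)])-OFF;return [*xy,z+HG]
E
python3 - <<'E'
from station import r
from h import *
r.servo_line(edge(0,.127),speed=.03);r.wait(.2)
f0=np.mean([r.sense()["contact_force"]]+[ (r.wait(.03),r.sense()["contact_force"])[1] for _ in range(6)],0);print(f0)
w=snap(r,"wrist","hov2")
f=w["frame"].astype(int);m=(f[...,0]>110)&(f[...,0]-f[...,2]>60)&(f[...,1]-f[...,2]>20);m[:185]=0;m[225:]=0;m[:,:290]=0;m[:,350:]=0
v,u=np.nonzero(m);a=np.radians(MARK);T=BUSH+.017*np.array([np.cos(a),np.sin(a)])
t=np.radians(np.arange(0,360,3));h=w2px(w,np.c_[T[0]+.009*np.cos(t),T[1]+.009*np.sin(t),0*t+.077])
print("obs",u.min()-.5,u.max()+.5,v.min()-.5,"model",h.min(0),h.max(0))
r.servo_line(edge(0,.117),speed=.05)
r.servo_line(edge(0,.1068),speed=.015);r.wait(.2)
F=[(r.wait(.03),r.sense())[1] for _ in range(6)]
print(np.mean([x["contact_force"] for x in F],0)-f0,np.mean([x["tcp_pos"] for x in F],0),edge(0,.1068),F[-1]["clock"],F[-1]["opening"])
snap(r,"wrist","down")
E
```

```text
[-0.52078519  0.06347639 -1.83865517]
obs 307.5 333.5 200.5 model [307.70846579 202.19435308] [332.42002241 225.44618583]
[0.89331136 0.38826034 2.50423852] [0.44559534 0.19197213 0.31190396] [np.float64(0.44555769828949787), np.float64(0.1919518881837178), 0.3118] 12.875 0.021949598725930077
```

```bash
sed -i 's/^OFF=.*/OFF=np.array([.0022,-.0015])/' h.py; python3 - <<'E'
from station import r
from h import *
N=36;T=10.5;sp=2*.017*np.sin(np.pi/N)/(T/N)
t0=r.sense()["clock"];L=[];v=sp
for i in range(1,N+1):
    r.servo_line(edge(i*360/N,.1068),speed=v);s=r.sense();L.append((s["clock"]-t0,*((np.array(s["tcp_pos"])-edge(i*360/N,.1068))*1e3),*s["contact_force"]))
    if i==2: v=sp*1.0; print("t2",s["clock"]-t0)
r.wait(.25)
L=np.array(L);print(L[::3].round(2));print(L[:,1:].min(0).round(2),L[:,1:].max(0).round(2),L[-1,0])
r.servo_line(edge(0,.125),speed=.05);r.servo_line(edge(0,.16),speed=.15)
s=r.sense();print(s["contact_force"],s["opening"],s["clock"],s["orientation"])
snap(r,"wrist","after")
E
```

```text
t2 0.8999999999999986
[[ 4.600e-01  6.000e-02 -1.600e-01 -1.800e-01 -1.310e+00 -2.190e+00
   6.900e-01]
 [ 1.780e+00  1.100e-01  7.000e-02  6.000e-02 -1.030e+00 -1.240e+00
   1.000e+00]
 [ 3.110e+00  1.000e-01 -6.000e-02 -0.000e+00 -1.140e+00 -4.600e-01
   9.300e-01]
 [ 4.430e+00  0.000e+00 -2.000e-02 -3.000e-02 -2.110e+00  1.210e+00
   6.400e-01]
 [ 5.760e+00  2.000e-02  0.000e+00  6.000e-02 -2.030e+00  1.410e+00
   2.500e-01]
 [ 7.080e+00  0.000e+00 -1.000e-01  3.000e-02 -7.600e-01  6.900e-01
   7.700e-01]
 [ 8.410e+00 -6.000e-02 -1.000e-01 -1.000e-02 -8.400e-01  5.700e-01
   3.100e-01]
 [ 9.730e+00 -1.100e-01 -6.000e-02 -1.000e-02  1.600e-01  1.470e+00
   9.700e-01]
 [ 1.106e+01 -1.100e-01  3.000e-02 -4.000e-02  1.250e+00  2.600e-01
   3.200e-01]
 [ 1.238e+01 -4.000e-02  6.000e-02  2.000e-02  2.380e+00 -6.700e-01
   1.080e+00]
 [ 1.371e+01  2.000e-02 -3.000e-02 -5.000e-02  1.710e+00 -2.800e+00
   1.600e-01]
 [ 1.503e+01 -1.000e-02  9.000e-02 -4.000e-02 -3.500e-01 -1.520e+00
   1.910e+00]]
[-0.11 -0.16 -0.18 -2.83 -2.82 -0.36] [0.13 0.12 0.13 2.38 3.03 1.91] 15.916699999999999
[ 0.34699914 -0.74000272 -2.61658644] 0.021739150469134078 29.9917 [1.79950780e+02 3.52234162e-02 1.47799392e+02]
```

```bash
python3 - <<'E'
from station import r
from h import *
s=pickle.load(open("pics/after.pkl","rb"));f=s["frame"].astype(int);m=(f[...,0]>110)&(f[...,0]-f[...,2]>60)&(f[...,1]-f[...,2]>20);m[:185]=0;m[225:]=0;m[:,:290]=0;m[:,350:]=0
v,u=np.nonzero(m);print("blade px",u.min()-.5,u.max()+.5,v.min()-.5)
p=lambda xy,z:[*xy,z+HG]
r.servo_line(p(SEAT-.085*RX,.16),speed=.2)
r.servo_line(p(SEAT-.085*RX,.118),speed=.1)
r.servo_line(p(SEAT,.118),speed=.1);r.wait(.2)
s=r.sense();print(s["contact_force"])
r.servo_line(p(SEAT,.1105),speed=.03);r.wait(.2)
s=r.sense();print(s["contact_force"],s["tcp_pos"],s["clock"])
r.let_go();r.servo_line(p(SEAT,.18),speed=.12)
r.reach([SEAT[0]-.05,SEAT[1]+.05,.43],[180,0,180]);r.wait(.4)
s=r.sense();print(s["contact_force"],s["clock"])
snap(r,"wrist","end");c=snap(r,"scene","end_s")
A=cv2.imread("pics/end.png");B=cv2.imread("pics/end_s.png")
cv2.imwrite("pics/endc.png",np.hstack([cv2.resize(A[60:260,120:520],(600,300)),cv2.resize(B[170:270,300:366],(198,300))]))
E
```

```text
blade px 307.5 333.5 201.5
[ 0.06943067  0.00612818 -2.09754058]
[-0.25977357 -0.57211588 -1.57471509] [ 0.44840525 -0.10179747  0.3153672 ] 33.925
[-0.29352913  0.13503264  0.56814761] 36.6917
```

View pics/endc.png

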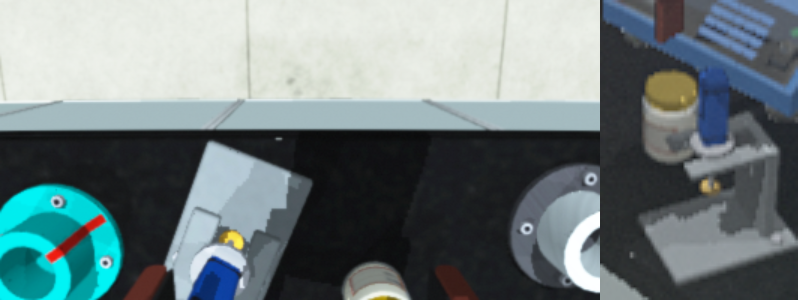

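The tool hangs upright in the fork: its disc lies on the prongs near crop (712,147), with the blade below it. The jar is undisturbed and the gripper is clear.

```bash
python3 -c "
from station import r
print(r.hand_in())"
```

```text
the job is handed in; nothing more can be done
None
```

I ran the blade once clockwise round the bore edge, hung the tool upright back in the rack, and handed the job in at about 37 s; the lap took about 16 s instead of the 10 s asked, and the wrist force readings indicated light contact throughout.

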